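Clamp a pen barrel in the engraving jig

ROBOT

A 6-joint arm with a two-finger parallel gripper is mounted at the origin on the work surface. World frame = base frame: x ahead of the robot, y to its left, z up, the work surface at z = 0. Lengths are in mm, angles in rad, forces in N, time in s.
With the tool pointing down it reaches from about 225 to 725 mm from the base axis. Payload 3.1 kg.
Tool frame: the origin (TCP) lies on the centre line of the jaws, within the pads' length; the fingertips stand 8 mm ahead of it and the grasp point (between the pads) lies 11 mm behind it; z points along the fingers, y is the direction in which the jaws open and shut (so a half turn about z gives the same grasp; the last joint's range is limited). The gripper opens to 85 mm and grips with 20 to 120 N. Pads are 22 mm wide; open, the fingers measure 114 mm over their backs; the gripper's body (76 mm by 85 mm) begins 54 mm behind the grasp point. The pads swing forward as they close: fully open they stand 13 mm farther back than shut.
Start: joints at [-1.406, 0.048, 0.099, 1.622, 0, 1.443], TCP at [151.518, -502.653, 239.312] pointing down, gripper open.
Joint ranges: [-2.91, 2.91], [-0.99, 1.94], [-1.21, 1.42], [-2.12, 2.29], [-1.49, 1.47], [-3.14, 3.14]. Speed limits (rad/s): [2.79, 2.79, 3.14, 3.14, 3.14, 3.14].

INTERFACE

Orientations are given as a unit quaternion [x, y, z, w].
In Python, from station import manip, eyes gives the robot as it stands.
- The arm moves only by the tool servo_tool, never from a script. Its arguments are lists of equal length, an entry for each row: "dp": the shift along the tool's x, y, z in mm, a list of three; "turn": the turn about the tool's z in rad; "hand": the gripper's target within -1 to 1 (shut at 1, half-way at 0, fully open at -1). A call has 1 to 12 rows; each row is the pose to reach, as a shift and turn from the pose commanded when the call began, along the tool's axes at that moment; what a row does not reach only later rows make up. A row lasts 1/8 s, in which the tool goes at most 62.5 mm and 10.7 degrees, less where a joint would pass 70% of its speed; a pose out of reach is approached as far as the arm can. A call with a gripper value outside its range is refused whole. The fingers move at their own pace and stop on an object; "squeeze" is the grip in N (left out, the last holds). Time passes only in rows, so rows that repeat a pose let the fingers close. It gives the time, the measured TCP pose, the force and the opening at its end, in the units of the state.
- manip.get_state(): the state, without advancing time (a new reading comes with each control period).
- eyes.camera(name): name is "scene" or "side" or "wrist"; returns the picture (480x640x3 uint8, red, green, blue); there is no depth.
- eyes.camera_info(name): a dict with "K" (3x3 intrinsics, pixels), "extrinsics" (4x4, takes a point from camera to world coordinates). Camera axes: x right, y up, looking along -z (the intrinsics and any distortion apply to the point x, -y, -z); pixel columns grow to the right and rows downward; lengths in mm; the calibration is good to about 2 mm. A picture is of the moment at which its call begins: read the wrist's pose just before it. camera_info takes no time and is no camera call; for the wrist camera it gives the pose at the moment of the call.
- manip.sign_off(): hands the job in, once; it reports no verdict.
The state is a dict: "time_s": time; "qpos": joint angles; "qd": joint speeds; "joint_torque": joint torques, N m; "position": TCP position; "orientation": TCP orientation; "contact_force": force on the tool from outside, world axes, zero at the start; "moment": the same for the moment, N m; "grip_width": finger opening in mm.
Only numpy, scipy, OpenCV 4.12 (cv2) and the standard library are available. Lean on these libraries where they do the work, as an engineer would, in place of code of your own. Each camera call takes 0.05 s, during which the arm holds its last target.

TASK

The green pen barrel lies loose in the engraving jig. Turn the red clamp knob to free the tailstock, slide the tailstock along its rail until the barrel sits up against the brass face and the tailstock's orange sprung cap is pressed about half-way in, and turn the knob fully back so that the tailstock is locked there. Leave the other things on the bench where they are.

Things in the scene. Friction and masses are not known exactly. Their poses are not given: they have to be found in the camera images.
- clamp (a joint): red clamp knob on top of the tailstock, turning about a vertical axis: 0 rad = fully tight (hard stop), grows counter-clockwise seen from above to 1.4 rad (hard stop). The screw brakes the tailstock on its rail with about 45 N when at 0, less and less up to 1.0 rad, and from there to 1.4 rad the tailstock is free. Turning takes up to 0.3 N m; the knob stays where it is left. Starts at 0 to 0.2 rad.
- clamp_grip (a point): point on the knob's axis at the height to grip it, 93 mm above the bench. The grip is an upright red bar 44 mm long, 14 mm thick, from 70 mm to 110 mm above the bench, on a 42 mm wide round flange (63 to 70 mm above the bench), with a white line on one half of its top. The bar lies along this point's x axis (the point turns with the knob; z up); at joint value 0 that is along the jig's +y. The bar is centred on the axis and the knob travels with the tailstock.
- tailstock (a joint): blue tailstock block (58 mm across, 50 mm long, top 62 mm above the bench) sliding on the jig's steel rail along the jig's +y, towards the brass face: 0 m = farthest from it, 0.085 m = nearest. When free it slides with about 1 N. With the barrel against the brass face, the cap just touches the barrel at 0.068 m and is half pressed in at 0.073 m. Starts at 0 to 0.03 m, locked.
- cap (a joint): orange sprung cap (18 mm diameter) on the tailstock's front: 0 m = fully out, 0.010 m = fully pressed in; half-way is 0.005 m. Its spring pushes with about 1.4 N at 0 rising to 10 N at 0.010 (6 N half-way), enough to push a free tailstock back if it is let go.
- cap_face (a point): centre of the orange cap's front face, 45 mm above the bench, 42 mm ahead (jig +y) of the knob's axis while the cap is fully out
- jig: the engraving jig, fixed to the bench: aluminium bed 90 mm (x) by 330 mm (y), 12 mm thick; origin at the centre of its underside, on the bench; z up, y along the rail and pen from the tailstock (-y end) towards the grey headstock (+y end). The knob's axis lies at x = 0, y = -0.130 + tailstock joint value. Two black V blocks at y = -0.008 and 0.068 carry the barrel.
- head_face (a point): centre of the round brass face (24 mm diameter) on the headstock, against which the barrel's end must sit; 45 mm above the bench, facing jig -y
- pen_mid (a point): centre of the loose green pen barrel with brass end rings: cylinder 125 mm long, 14 mm diameter, 45 g, lying in the V blocks along the jig's y, axis 45 mm above the bench; slides easily along the V blocks when pushed
- pen_head (a point): centre of the end of the barrel that faces the brass face; starts 5 to 25 mm short of it
- ink_mid (a point): bystander: ink jar 52 mm diameter, 58 mm high; its centre
- pen_cap_mid (a point): bystander: steel pen cap standing upright, 17 mm diameter, 60 mm high; its centre
- driver_grip (a point): bystander: screwdriver 160 mm long lying by the jig; a point on its handle
- refills_mid (a point): bystander: clear box of ink cartridges 85 x 115 x 24 mm; its centre
- pen_stand_mid (a point): bystander: wooden block 70 x 130 x 28 mm with three metal pen tops standing in it, 105 mm high in all; centre of the block
- polish_center (a point): bystander: aluminium polish tin 64 mm diameter, 24 mm high; its centre
- loupe_mid (a point): bystander: black loupe 38 mm diameter, 30 mm high; its centre
Mind the look-alikes: they are no part of the job. Leave any pink or white look-alike of the part that bears pen_mid alone.

How it is judged:
By the outcome, as a careful person would: the job done as asked, in the order asked, and still so for the second after the job is handed in, with the robot touching nothing.
It also fails if it takes over 38 s, if anything falls off the work surface, if the arm or the gripper's body presses on something with over 40 N, if the wrist force passes 120 N, or if a joint passes its speed limit or range.

## Working session

There is one attempt and no reset: what is moved stays moved. The work goes in short steps, Python scripts to look and compute and a tool call to move; the robot and the scene stay as the last step left them, time stands still between calls to the robot, and variables do not carry over. Pictures are saved under pics/ and viewed, and the job is handed in when it is done.

Besides the shell and the picture viewer there is one more tool, called after "Call:" by a JSON object that holds its "api" and its "payload". servo_tool: Moves the arm, as the interface text tells. Its arguments: {"type":"object","properties":{"dp":{"type":"array"},"turn":{"type":"array"},"hand":{"type":"array"},"squeeze":{"type":"number"}},"required":["dp","turn","hand"]}

```bash
mkdir -p pics; ls; python3 - <<'E'
from station import manip, eyes
import cv2
s=manip.get_state(); print(s)
for n in ("scene","side","wrist"):
    im=eyes.camera(n); cv2.imwrite(f"pics/{n}0.png",im[:,:,::-1]); i=eyes.camera_info(n); print(n,i)
E
```

```text
pics
{'time_s': 0.0, 'qpos': array([-1.40580393e+00,  4.87551111e-02,  9.75881999e-02,  1.62201162e+00,
        2.60260859e-05,  1.44299199e+00]), 'qd': array([ 1.49433316e-03, -1.57737891e-03,  4.85083195e-04,  8.59980547e-04,
       -9.77494633e-04,  1.68393411e-05]), 'joint_torque': array([-2.36851738e-04, -3.38780272e+01,  3.20016682e+01,  2.02105951e-02,
       -7.18191859e-05, -7.29666141e-07]), 'position': array([ 151.42570768, -502.06321435,  238.1100547 ]), 'orientation': array([ 9.89302185e-01,  1.45875863e-01, -9.13530667e-06, -1.19113699e-03]), 'contact_force': array([ 0.07862209, -0.01503104, -0.04510465]), 'moment': array([-0.00871787, -0.02524991,  0.0238865 ]), 'grip_width': 85.34416597454616}
scene {'K': array([[494.71978416,   0.        , 320.57742246],
       [  0.        , 494.71978416, 227.4005693 ],
       [  0.        ,   0.        ,   1.        ]]), 'extrinsics': array([[ 8.69578369e-01, -3.03935066e-01,  3.89174685e-01,
         9.26418996e+02],
       [ 4.93572353e-01,  5.58654067e-01, -6.66552298e-01,
        -6.78865179e+02],
       [-1.48254037e-02,  7.71
[... 486 characters left out ...]
+03],
       [ 2.18169939e-02,  8.50464982e-01,  5.25579046e-01,
         7.39823616e+02],
       [ 0.00000000e+00,  0.00000000e+00,  0.00000000e+00,
         1.00000000e+00]])}
wrist {'K': array([[387.0737277 ,   0.        , 315.84382638],
       [  0.        , 387.0737277 , 247.23335498],
       [  0.        ,   0.        ,   1.        ]]), 'extrinsics': array([[ 2.89288565e-01,  9.20402512e-01,  2.63004452e-01,
         2.18314779e+02],
       [-9.57239391e-01,  2.78788321e-01,  7.72646174e-02,
        -4.82794818e+02],
       [-2.20802155e-03, -2.74109991e-01,  9.61695813e-01,
         3.72804917e+02],
       [ 0.00000000e+00,  0.00000000e+00,  0.00000000e+00,
         1.00000000e+00]])}
```

View pics/scene0.png

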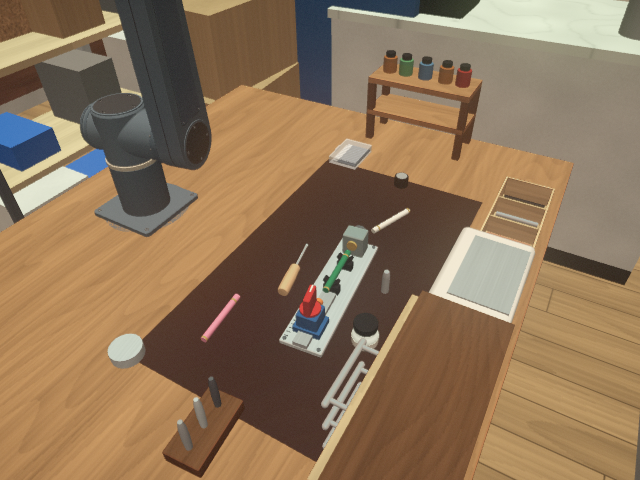

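View pics/side0.png

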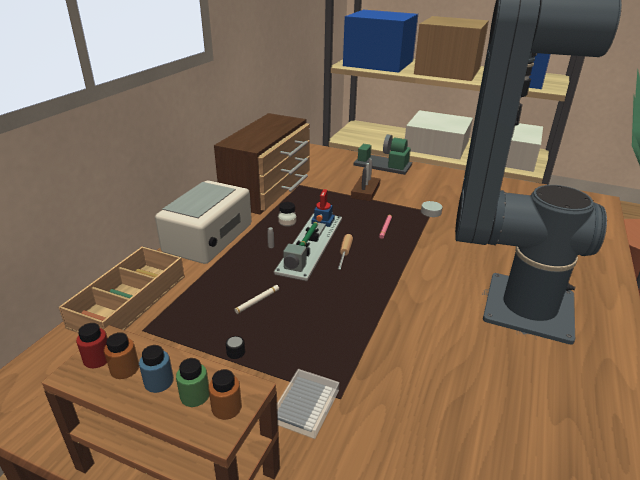

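View pics/wrist0.png

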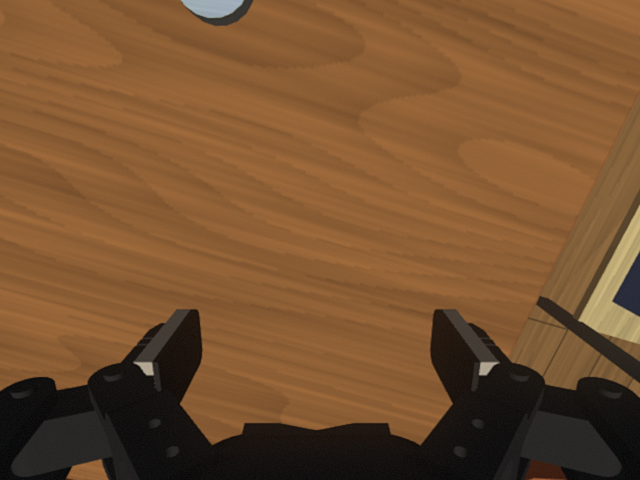

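The scene view shows the jig from (300,350) to (365,230), with the red knob at about (310,300). The green barrel is at (338,272). The pink look-alike at (220,317) and the white one at (391,220) are lying on the mat, so they are not the target. Next I'll enlarge the jig.

```bash
python3 - <<'E'
import cv2
a=cv2.imread("pics/scene0.png"); cv2.imwrite("pics/scene0c.png",cv2.resize(a[215:365,265:395],None,fx=4.6,fy=4,interpolation=cv2.INTER_CUBIC)[:600] if 0 else cv2.resize(a[215:365,265:395],None,fx=4,fy=4,interpolation=cv2.INTER_CUBIC))
b=cv2.imread("pics/side0.png"); cv2.imwrite("pics/side0c.png",cv2.resize(b[180:290,260:360],None,fx=5,fy=5,interpolation=cv2.INTER_CUBIC))
E
```

```text
(no output)
```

View pics/scene0c.png

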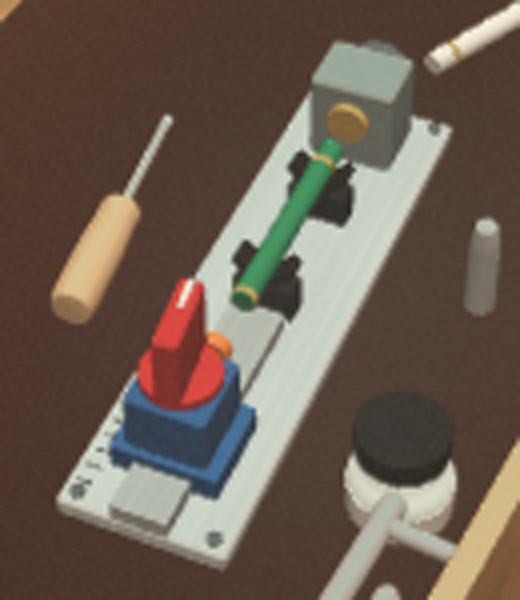

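View pics/side0c.png

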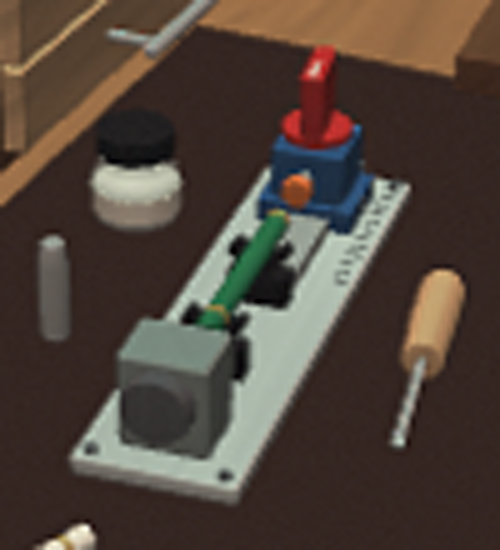

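```bash
cat > h.py <<'E'
import numpy as np, cv2
from station import manip, eyes
def ray(n,u,v,info=None):
    i=info or eyes.camera_info(n);K=i["K"];E=i["extrinsics"]
    d=E[:3,:3]@np.array([(u-K[0,2])/K[0,0],-(v-K[1,2])/K[1,1],-1.]); return E[:3,3],d
def atz(n,u,v,z,info=None):
    o,d=ray(n,u,v,info); return o+d*(z-o[2])/d[2]
def proj(n,P,info=None):
    i=info or eyes.camera_info(n);K=i["K"];E=i["extrinsics"]
    p=E[:3,:3].T@(np.asarray(P,float)-E[:3,3]); return np.array([K[0,2]+K[0,0]*p[0]/-p[2],K[1,2]+K[1,1]*p[1]/p[2]])
E
python3 - <<'E'
from h import *
for n,u,v in [("scene",280,340.7),("scene",320.7,356.5),("scene",377.7,247),("side",274.4,272.4),("side",307.4,279.6),("side",342,217)]:
    print(n,u,v,atz(n,u,v,12).round(1))
# knob bar top
for p in [("scene",265+187/4,215+290/4),("scene",265+160/4,215+345/4)]: print(atz(*p,110).round(1))
print(atz("side",260+320/5,180+55/5,110).round(1))
E
```

```text
scene 280 340.7 [ 556.2 -207.1   12. ]
scene 320.7 356.5 [ 642.2 -200.8   12. ]
scene 377.7 247 [608.1 127.9  12. ]
side 274.4 272.4 [601.7 136.9  12. ]
side 307.4 279.6 [514.  130.5  12. ]
side 342 217 [ 548.4 -199.    12. ]
[ 588.3 -136.6  110. ]
[ 594.9 -171.8  110. ]
[ 590.7 -154.4  110. ]
```

Call:
{"api": "servo_tool", "payload": {"dp": [[52,-20,0],[104,-41,0],[156,-62,0],[208,-82,0],[260,-103,0],[313,-124,0],[365,-144,0],[417,-165,0],[469,-185,0],[521,-206,0],[521,-206,0],[521,-206,0]], "turn": [-0.14,-0.28,-0.42,-0.56,-0.7,-0.84,-0.98,-1.12,-1.26,-1.38,-1.38,-1.38], "hand": [-1,-1,-1,-1,-1,-1,-1,-1,-1,-1,-1,-1], "squeeze": 40}}

```text
time_s: 1.65
position: [590.4, -155.0, 238.6]
orientation: [0.67, 0.742, -0.001, -0.001]
contact_force: [-0.0, -0.6, 0.2]
grip_width: 85.4
```

```bash
python3 - <<'E'
from h import *
s=manip.get_state(); print(s["position"],s["orientation"],s["qpos"],s["contact_force"],s["time_s"])
i=eyes.camera_info("wrist"); im=eyes.camera("wrist"); cv2.imwrite("pics/w1.png",im[:,:,::-1]); print(i["extrinsics"])
import pickle; pickle.dump(i,open("w1.pkl","wb"))
E
```

```text
[ 590.44364853 -154.99070094  238.64565988] [ 6.70147702e-01  7.42227237e-01 -6.06017955e-04 -6.47550940e-04] [-3.66182897e-01  2.79003130e-01  3.57931585e-01  1.65136936e+00
 -6.64604973e-04  1.10263390e+00] [-0.03106974 -0.61177349  0.22657584] 1.65
[[ 9.94732390e-01 -9.95067504e-02 -2.46146269e-02  5.84285388e+02]
 [ 1.02447672e-01  9.56981196e-01  2.71461721e-01 -8.65362205e+01]
 [-3.45653862e-03 -2.72553477e-01  9.62134426e-01  3.73081942e+02]
 [ 0.00000000e+00  0.00000000e+00  0.00000000e+00  1.00000000e+00]]
```

View pics/w1.png

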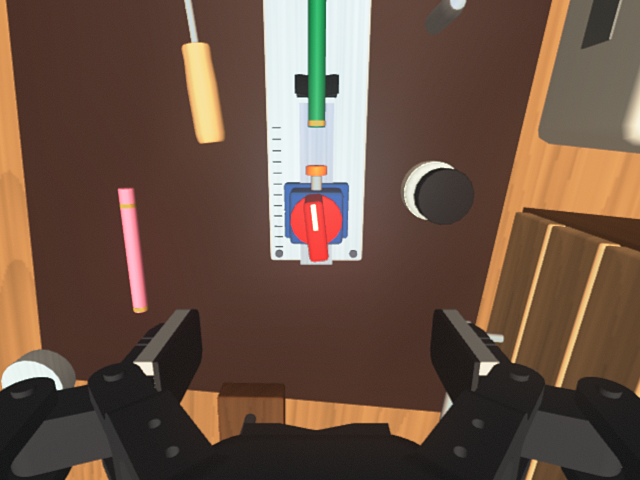

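The wrist view looks down on the jig. The knob bar runs from about (313,200) to (318,260), the cap is at (316,170), and the near end of the barrel is at (317,124). The bed's edges are clear.

```bash
python3 - <<'E'
import cv2
a=cv2.imread("pics/w1.png"); cv2.imwrite("pics/w1c.png",cv2.resize(a[155:275,250:380],None,fx=5,fy=5,interpolation=cv2.INTER_CUBIC))
cv2.imwrite("pics/w1d.png",cv2.resize(a[0:150,240:390],None,fx=4,fy=4,interpolation=cv2.INTER_CUBIC))
E
```

```text
(no output)
```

View pics/w1c.png

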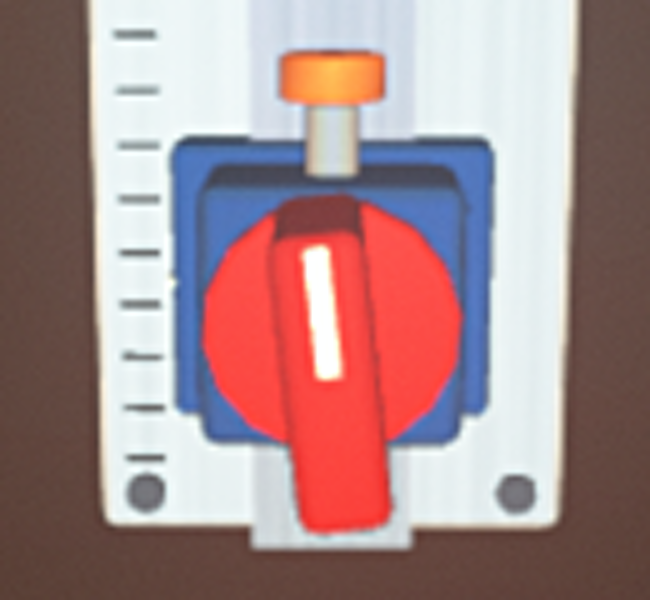

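View pics/w1d.png

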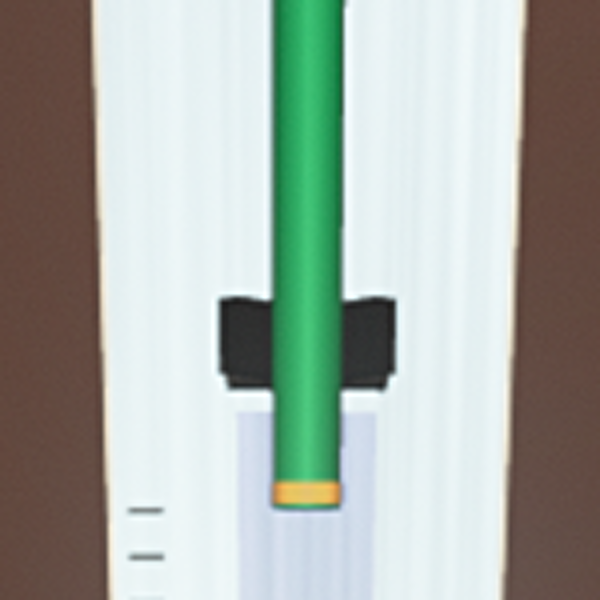

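```bash
python3 - <<'E'
from h import *
import pickle
I=pickle.load(open("w1.pkl","rb"))
w=lambda u,v,z:atz("wrist",u,v,z,I)
c=lambda u,v,z:w(250+u/5,155+v/5,z)
d=lambda u,v,z:w(240+u/4,v/4,z)
A=c(105,524,12);B=c(561,524,12);A2=d(96,60,12);B2=d(524,60,12)
print("bed",A,B,np.linalg.norm(B-A)); print(A2,B2,np.linalg.norm(A2-B2))
m=(A+B)/2;m2=(A2+B2)/2;y=(m2-m)/np.linalg.norm(m2-m);print("yaw",np.arctan2(-y[0],y[1]))
o=m+165*y;print("orig",o)
f=c(315,232,110);n=c(347,530,110);print("bar",f,n,np.linalg.norm(f-n),(f+n)/2, "ang",np.arctan2(-(f-n)[0],(f-n)[1]))
k=(f+n)/2
fl=c((203+463)/2,325,70); print("flange",fl)
x=np.array([y[1],-y[0],0])
for nm,p in dict(knob=k,flange=fl,cap=c(332,55,50),pen=d(306,500,48)).items(): print(nm,(p-o)@x,(p-o)@y)
E
```

```text
bed [ 551.16719936 -205.67340872   12.        ] [ 639.93182099 -196.4326998    12.        ] 89.24432057345591
[530.27085135   6.19866126  12.        ] [618.48353273  15.20029916  12.        ] 88.67077670268337
yaw 0.09965492771035132
orig [579.13364988 -36.87169256  12.        ]
bar [ 585.74679835 -128.57568774  110.        ] [ 594.58596049 -170.65759535  110.        ] 43.000206215450596 [ 590.16637942 -149.61664155  110.        ] ang 0.207036837434587
flange [ 590.32557915 -149.52082198   70.        ]
knob -0.23901074019801255 -113.28321816345093
flange -0.07106777576300324 -113.2037127902621
cap -0.4097080353566625 -72.32054547594096
pen -0.441712350171614 -40.232372816098355
```

Measured: the knob axis is at (590.2, -149.6), x ≈ 0 in the jig frame, so the tailstock is at about 16.7 mm. The clamp is at about 0.107 rad and the jig yaw is 0.10. The bar came out 43 mm long (44 given) and the bed 89 mm wide (90 given), so the measurements hold up.

Call:
{"api": "servo_tool", "payload": {"dp": [[5.4,0.3,30],[5.4,0.3,70],[5.4,0.3,110],[5.4,0.3,140],[5.4,0.3,155],[5.4,0.3,155],[5.4,0.3,155],[5.4,0.3,155],[5.4,0.3,155],[5.4,0.3,155],[5.4,0.3,155],[5.4,0.3,155]], "turn": [-0.105,-0.105,-0.105,-0.105,-0.105,-0.105,-0.105,-0.105,-0.105,-0.105,-0.105,-0.105], "hand": [-1,-1,-1,-1,-1,-1,1,1,1,1,1,1], "squeeze": 80}}

```text
time_s: 3.2
position: [589.9, -150.0, 85.2]
orientation: [0.63, 0.776, -0.001, -0.0]
contact_force: [-4.6, -0.5, 5.2]
grip_width: 12.9
```

```bash
python3 - <<'E'
from h import *
s=manip.get_state(); print(s["position"],s["orientation"],s["contact_force"],s["moment"],s["time_s"],s["grip_width"])
im=eyes.camera("wrist"); cv2.imwrite("pics/w2.png",im[:,:,::-1])
E
```

```text
[ 589.8612494  -149.96318708   85.16705291] [ 6.30176341e-01  7.76451549e-01 -8.49242242e-04 -2.24394991e-04] [-4.57799683 -0.51540171  5.22199309] [-0.11937964  0.99524257  0.21199597] 3.2 12.919406755617654
```

View pics/w2.png

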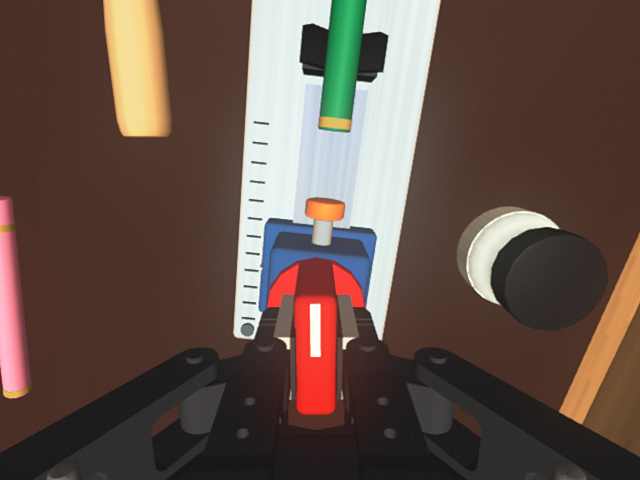

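The jaws hold the red bar squarely, with the white line at about (315,330) and 12.9 mm opening. Next I turn it counter-clockwise (negative tool turn).

Call:
{"api": "servo_tool", "payload": {"dp": [[0,0,0],[0,0,0],[0,0,0],[0,0,0],[0,0,0],[0,0,0],[0,0,0],[0,0,0],[0,0,0],[0,0,0],[0,0,0]], "turn": [-0.08,-0.2,-0.33,-0.46,-0.59,-0.72,-0.85,-0.98,-1.08,-1.12,-1.12], "hand": [1,1,1,1,1,1,1,1,1,1,1]}}

```text
time_s: 4.62
position: [589.9, -149.8, 85.1]
orientation: [0.122, 0.993, -0.0, -0.001]
contact_force: [-4.8, -0.5, 5.8]
grip_width: 12.7
```

```bash
python3 - <<'E'
from h import *
s=manip.get_state(); print(s["position"],s["orientation"],s["qpos"],s["contact_force"],s["moment"],s["time_s"],s["grip_width"])
q=s["orientation"];print("psi",2*np.arctan2(q[1],q[0]))
im=eyes.camera("wrist"); cv2.imwrite("pics/w3.png",im[:,:,::-1])
E
```

```text
[ 589.92779801 -149.80732078   85.10466435] [ 1.21615634e-01  9.92577067e-01 -2.92056152e-04 -5.63863061e-04] [-3.58400069e-01  2.85066207e-01  5.95985153e-02  1.34628813e+00
 -8.32064100e-04 -1.14564746e-01] [-4.83212731 -0.50213686  5.79562276] [-0.06439656  0.88308929  0.09200908] 4.625 12.737655266228899
psi 2.897757729948361
```

View pics/w3.png

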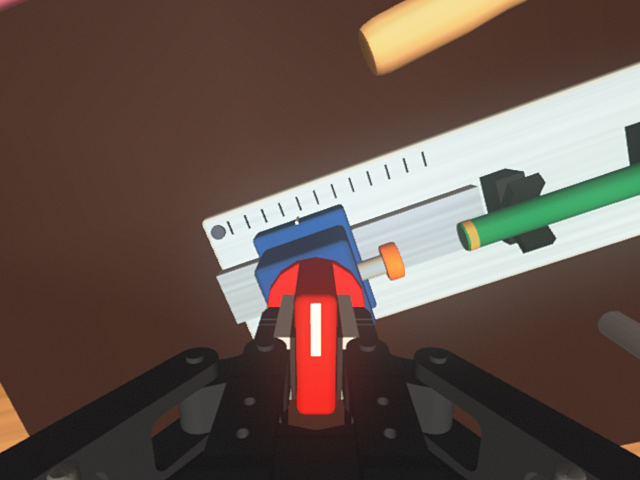

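Call:
{"api": "servo_tool", "payload": {"dp": [[1.3,3.8,0],[3.4,9.4,0],[6.1,17.0,0],[8.8,24.5,0],[10.1,28.3,0],[11.1,31.1,0],[12.1,33.9,0],[13.1,36.7,0],[14.2,39.6,0],[14.8,41.4,0],[15.5,43.3,0],[15.5,43.3,0]], "turn": [0,0,0,0,0,0,0,0,0,0,0,0], "hand": [1,1,1,1,1,1,1,1,1,1,1,1]}}

```text
time_s: 6.18
position: [585.4, -104.1, 85.1]
orientation: [0.122, 0.993, -0.001, -0.0]
contact_force: [-3.9, -0.7, 5.5]
grip_width: 12.6
```

```bash
cat >> h.py <<'E'
def st():
    s=manip.get_state(); y=np.array([-.0995,.995,0]); x=np.array([.995,.0995,0])
    q=s["orientation"]; d=s["position"]-np.array([589.93,-149.81,0])
    print("t",s["time_s"],"slide",(d@y).round(2),"lat",(d@x).round(2),"z",s["position"][2].round(2),"Fy",(s["contact_force"]@y).round(2),"Fx",(s["contact_force"]@x).round(2),"M",s["moment"].round(3),"bar",(2*np.arctan2(q[1],q[0])-np.pi/2-.0997).round(4),"w",round(s["grip_width"],2),"qd",abs(s["qd"]).max())
E
python3 - <<'E'
from h import *
st()
im=eyes.camera("wrist"); cv2.imwrite("pics/w4.png",im[:,:,::-1])
E
```

```text
t 6.175 slide 45.9 lat 0.07 z 85.11 Fy -0.33 Fx -3.96 M [-0.202  0.918  0.051] bar 1.2271 w 12.62 qd 0.002132155439602018
```

View pics/w4.png

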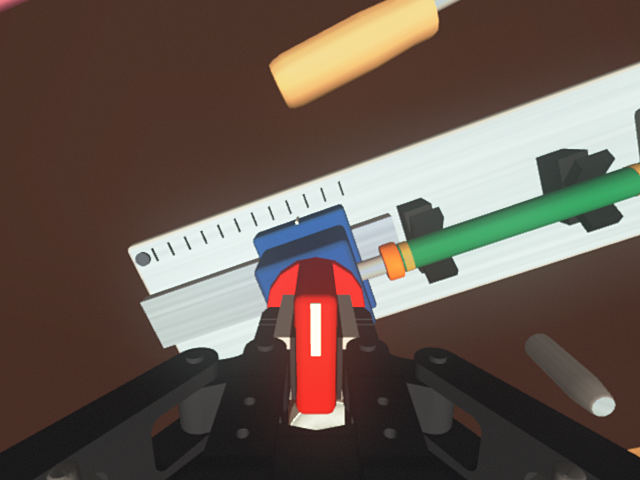

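The cap at (390,260) now touches the tail of the barrel at (405,256), and the barrel moves with it. I'll go on in small steps and watch the force.

Call:
{"api": "servo_tool", "payload": {"dp": [[0.3,0.9,0],[0.7,1.9,0],[1.0,2.8,0],[1.0,2.8,0]], "turn": [0,0,0,0], "hand": [1,1,1,1]}}

```text
time_s: 6.72
position: [585.1, -101.4, 85.1]
orientation: [0.122, 0.993, -0.001, -0.0]
contact_force: [-4.1, -0.9, 6.2]
grip_width: 13.0
```

```bash
python3 -c "
from h import *
st()"
```

```text
t 6.725 slide 48.69 lat 0.06 z 85.12 Fy -0.52 Fx -4.22 M [-0.228  0.877  0.08 ] bar 1.227 w 13.01 qd 0.002505752447855892
```

Call:
{"api": "servo_tool", "payload": {"dp": [[0.5,1.4,0],[0.5,1.4,0],[0.5,1.4,0]], "turn": [0,0,0], "hand": [1,1,1]}}

```text
time_s: 7.1
position: [585.0, -99.8, 85.1]
orientation: [0.122, 0.993, -0.001, -0.0]
contact_force: [-5.1, -0.6, 5.6]
grip_width: 13.1
```

```bash
python3 -c "
from h import *
st()"
```

```text
t 7.1 slide 50.22 lat 0.07 z 85.12 Fy -0.09 Fx -5.16 M [-0.246  0.873  0.144] bar 1.227 w 13.09 qd 0.0014104236675972158
```

Call:
{"api": "servo_tool", "payload": {"dp": [[0.5,1.4,0],[0.5,1.4,0],[0.5,1.4,0]], "turn": [0,0,0], "hand": [1,1,1]}}

```text
time_s: 7.48
position: [584.9, -98.8, 85.1]
orientation: [0.122, 0.993, -0.001, -0.0]
contact_force: [-3.9, -2.5, 4.5]
grip_width: 12.7
```

```bash
python3 -c "
from h import *
st()"
```

```text
t 7.475 slide 51.29 lat 0.08 z 85.13 Fy -2.1 Fx -4.16 M [-0.37   0.863  0.142] bar 1.2269 w 12.67 qd 0.0015760841009131038
```

Call:
{"api": "servo_tool", "payload": {"dp": [[0.5,1.4,0],[0.5,1.4,0],[0.5,1.4,0]], "turn": [0,0,0], "hand": [1,1,1]}}

```text
time_s: 7.85
position: [584.8, -97.7, 85.1]
orientation: [0.122, 0.993, -0.001, -0.0]
contact_force: [-5.1, -3.0, 5.1]
grip_width: 13.0
```

```bash
python3 -c "
from h import *
st()"
```

```text
t 7.85 slide 52.31 lat 0.06 z 85.11 Fy -2.45 Fx -5.35 M [-0.583  0.9    0.117] bar 1.2266 w 13.03 qd 0.0018650786820183737
```

Call:
{"api": "servo_tool", "payload": {"dp": [[0.5,1.4,0],[0.9,2.6,0],[1.2,3.4,0],[1.2,3.4,0],[1.2,3.4,0]], "turn": [0,0,0,0,0], "hand": [1,1,1,1,1]}}

```text
time_s: 8.48
position: [584.6, -95.3, 85.1]
orientation: [0.122, 0.992, -0.003, -0.0]
contact_force: [-4.0, -5.7, 4.8]
grip_width: 12.7
```

```bash
python3 - <<'E'
from h import *
st()
for n in ("wrist","scene","side"):
    im=eyes.camera(n); cv2.imwrite(f"pics/{n}5.png",im[:,:,::-1])
    if n!="wrist":
        c=im[215:365,265:395] if n=="scene" else im[180:290,260:360]
        cv2.imwrite(f"pics/{n}5c.png",cv2.resize(c,None,fx=4,fy=4,interpolation=cv2.INTER_CUBIC)[:,:,::-1])
st()
E
```

```text
t 8.475 slide 54.79 lat 0.07 z 85.12 Fy -5.27 Fx -4.57 M [-0.982  0.835  0.106] bar 1.226 w 12.71 qd 0.0018814330416683316
t 8.625 slide 54.79 lat 0.06 z 85.1 Fy -4.82 Fx -4.02 M [-1.027  0.834  0.169] bar 1.226 w 13.08 qd 0.0010171670129822598
```

View pics/wrist5.png

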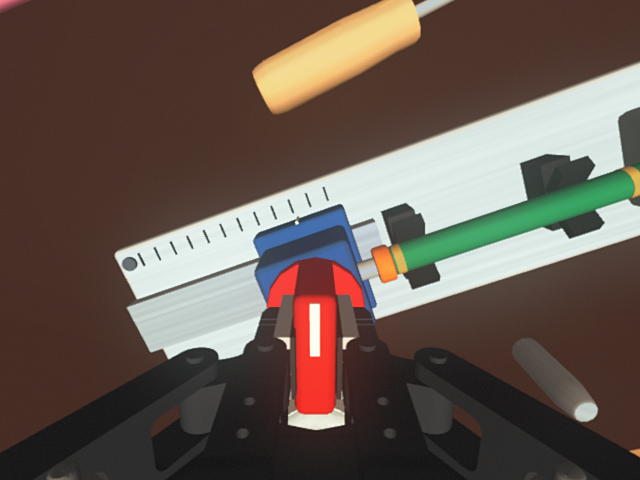

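View pics/scene5c.png

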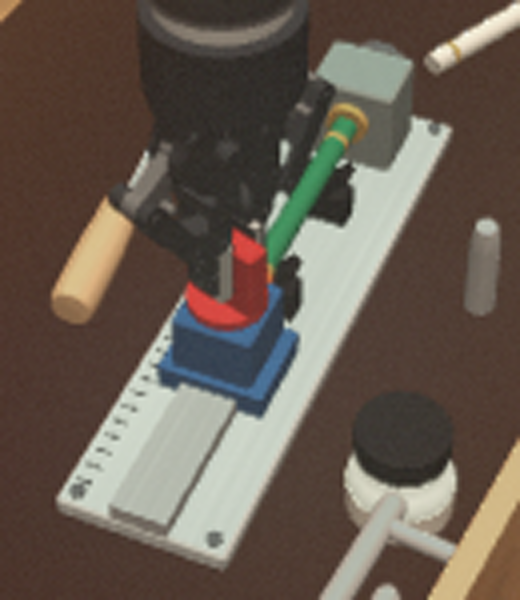

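The barrel's ring is seated on the brass face at crop (347,122). The forces put first touch at a slide of about 51.0 mm, so half-way is at about 56.0 mm. That leaves 1.3 mm to go.

Call:
{"api": "servo_tool", "payload": {"dp": [[0.3,0.7,0],[0.5,1.3,0],[0.5,1.3,0],[0.5,1.3,0]], "turn": [0,0,0,0], "hand": [1,1,1,1]}}

```text
time_s: 9.12
position: [584.5, -94.4, 85.1]
orientation: [0.122, 0.992, -0.003, 0.0]
contact_force: [-3.6, -7.1, 4.4]
grip_width: 13.2
```

```bash
python3 -c "
from h import *
st()"
```

```text
t 9.125 slide 55.72 lat 0.07 z 85.12 Fy -6.7 Fx -4.29 M [-1.197  0.758  0.155] bar 1.2257 w 13.24 qd 0.0019558336841198074
```

Call:
{"api": "servo_tool", "payload": {"dp": [[0,0,0],[0,0,0],[0,0,0],[0,0,0],[0,0,0],[0,0,0],[0,0,0],[0,0,0],[0,0,0],[0,0,0],[0,0,0],[0,0,0]], "turn": [0.08,0.2,0.33,0.46,0.59,0.72,0.85,0.98,1.1,1.18,1.21,1.21], "hand": [1,1,1,1,1,1,1,1,1,1,1,1]}}

```text
time_s: 10.62
position: [584.4, -94.5, 85.2]
orientation: [0.665, 0.747, -0.003, 0.002]
contact_force: [-4.2, -6.5, 3.9]
grip_width: 13.5
```

```bash
python3 -c "
from h import *
st()"
```

```text
t 10.625 slide 55.55 lat -0.02 z 85.18 Fy -6.04 Fx -4.82 M [-1.278  0.853  0.05 ] bar 0.0153 w 13.49 qd 0.002582981963028113
```

Call:
{"api": "servo_tool", "payload": {"dp": [[0,0,0],[0,0,0],[0,0,0]], "turn": [0.02,0.03,0.03], "hand": [1,1,1]}}

```text
time_s: 11.0
position: [584.4, -94.6, 85.2]
orientation: [0.676, 0.737, -0.003, 0.002]
contact_force: [-4.0, -8.1, 5.2]
grip_width: 13.0
```

```bash
python3 -c "
from h import *
st()"
```

```text
t 11.0 slide 55.54 lat -0.04 z 85.19 Fy -7.7 Fx -4.79 M [-1.262  0.885  0.344] bar -0.0135 w 13.02 qd 0.001129443792976791
```

Call:
{"api": "servo_tool", "payload": {"dp": [[0,0,0],[0,0,0],[0,0,0]], "turn": [0.02,0.04,0.04], "hand": [1,1,1]}}

```text
time_s: 11.38
position: [584.4, -94.5, 85.2]
orientation: [0.689, 0.725, -0.003, 0.002]
contact_force: [-3.7, -7.7, 5.3]
grip_width: 12.9
```

```bash
python3 - <<'E'
from h import *
st()
import pickle
i=eyes.camera_info("wrist");im=eyes.camera("wrist"); cv2.imwrite("pics/w6.png",im[:,:,::-1]); pickle.dump(i,open("w6.pkl","wb"))
st()
E
```

```text
t 11.375 slide 55.56 lat -0.01 z 85.23 Fy -7.34 Fx -4.48 M [-1.477  0.865  1.411] bar -0.0499 w 12.89 qd 0.0040213913968015266
t 11.425 slide 55.54 lat -0.03 z 85.23 Fy -7.25 Fx -5.44 M [-1.424  0.905  1.396] bar -0.0499 w 13.37 qd 0.001693463217442517
```

View pics/w6.png

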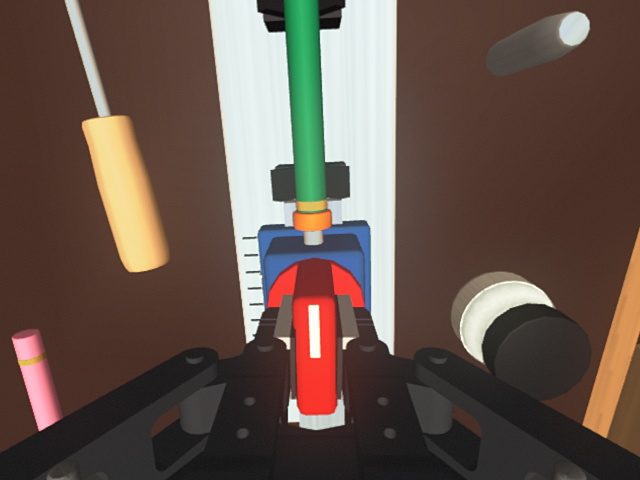

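The moment rose to 1.4 N m with no more knob travel, so the hard stop is reached. I'll ease the twist, open and lift straight up.

Call:
{"api": "servo_tool", "payload": {"dp": [[0,0,0],[0,0,0],[0,0,0],[0,0,0],[0,0,0],[0,0,0],[0,0,-15],[0,0,-40],[0,0,-80],[0,0,-130],[0,0,-150],[0,0,-150]], "turn": [-0.03,-0.03,-0.03,-0.03,-0.03,-0.03,-0.03,-0.03,-0.03,-0.03,-0.03,-0.03], "hand": [1,1,-1,-1,-1,-1,-1,-1,-1,-1,-1,-1]}}

```text
time_s: 12.92
position: [586.4, -91.9, 238.3]
orientation: [0.679, 0.734, 0.002, 0.003]
contact_force: [0.5, 0.3, -0.1]
grip_width: 85.1
```

```bash
python3 - <<'E'
from h import *
st()
import pickle
i=eyes.camera_info("wrist");im=eyes.camera("wrist"); cv2.imwrite("pics/w7.png",im[:,:,::-1]); pickle.dump(i,open("w7.pkl","wb"))
cv2.imwrite("pics/w7c.png",cv2.resize(im[140:290,240:390],None,fx=4,fy=4,interpolation=cv2.INTER_CUBIC)[:,:,::-1])
cv2.imwrite("pics/w7d.png",cv2.resize(im[0:150,240:390],None,fx=4,fy=4,interpolation=cv2.INTER_CUBIC)[:,:,::-1])
im=eyes.camera("scene");cv2.imwrite("pics/scene7.png",im[:,:,::-1])
E
```

```text
t 12.925 slide 57.99 lat 2.27 z 238.31 Fy 0.24 Fx 0.49 M [ 0.001 -0.03   0.007] bar -0.0226 w 85.11 qd 0.07427397187661568
```

View pics/w7.png

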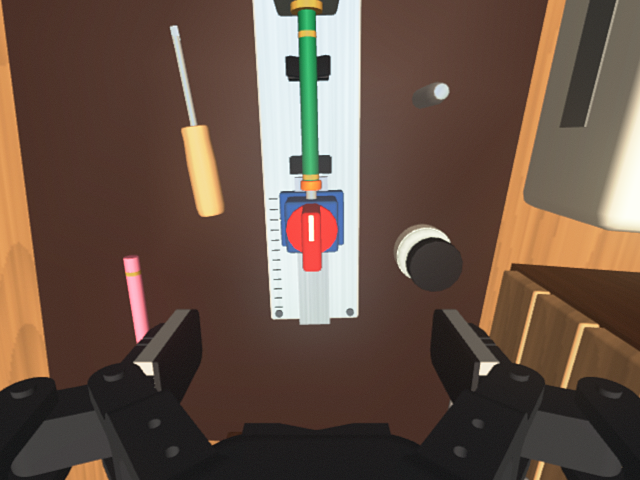

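View pics/w7c.png

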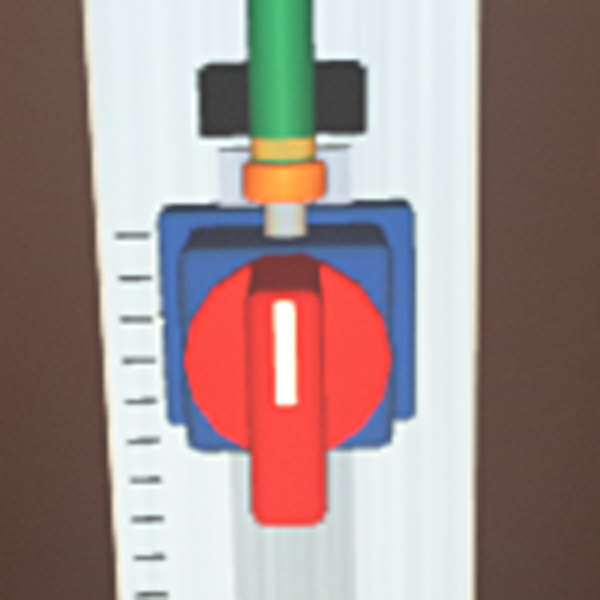

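View pics/scene7.png

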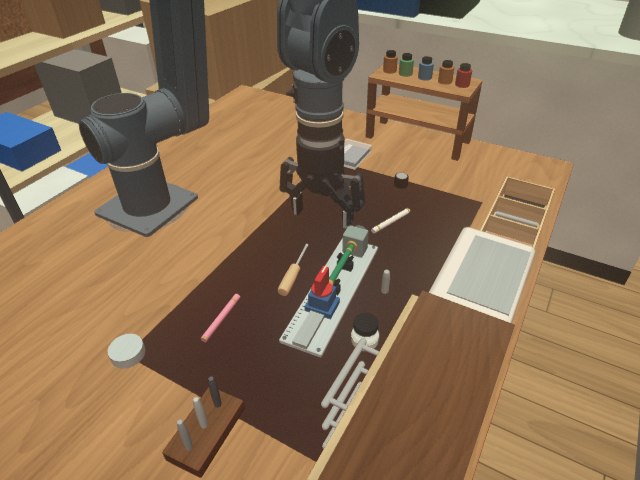

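The knob bar lies along the jig, the cap at crop (285,180) is pressed against the barrel, and the bystanders haven't moved. I'll measure the final state from a still frame.

```bash
python3 - <<'E'
from h import *
st(); i=eyes.camera_info("wrist");im=eyes.camera("wrist"); st()
import pickle; pickle.dump(i,open("w8.pkl","wb"))
cv2.imwrite("pics/w8c.png",cv2.resize(im[140:290,240:390],None,fx=4,fy=4,interpolation=cv2.INTER_CUBIC)[:,:,::-1])
cv2.imwrite("pics/w8d.png",cv2.resize(im[0:60,250:370],None,fx=6,fy=6,interpolation=cv2.INTER_CUBIC)[:,:,::-1])
E
```

```text
t 13.025 slide 58.59 lat 0.66 z 234.13 Fy 0.23 Fx -0.44 M [ 0.044 -0.009  0.05 ] bar -0.0227 w 85.03 qd 0.0361378897419348
t 13.075 slide 58.75 lat 0.19 z 233.06 Fy 0.46 Fx 0.1 M [0.04  0.027 0.013] bar -0.0227 w 85.37 qd 0.021594675214328084
```

View pics/w8c.png

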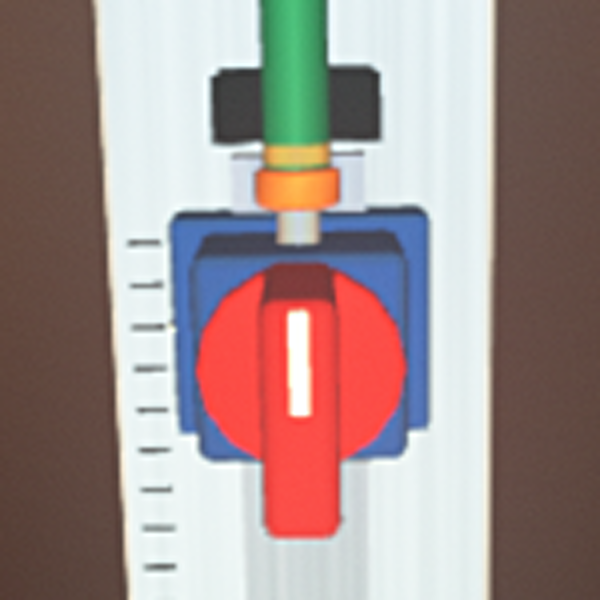

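View pics/w8d.png

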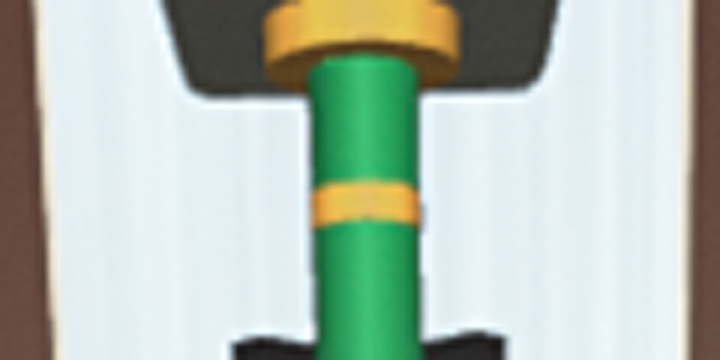

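```bash
python3 - <<'E'
from h import *
import pickle
I=pickle.load(open("w8.pkl","rb"))
c=lambda u,v,z:atz("wrist",240+u/4,140+v/4,z,I)
y=np.array([-.0995,.995,0]);o=np.array([579.13,-36.87,0]);x=np.array([.995,.0995,0])
f=c(300,302,110);n=c(303,536,110);k=(f+n)/2
print("bar len",np.linalg.norm(f-n),"theta",np.arctan2(-(f-n)[0],(f-n)[1])-.0997)
for nm,p in dict(knob=k,flange=c(301,366,70),cap=c(298,172,50),head=atz("wrist",250+365/6,62/6,52,I)).items(): print(nm,(p-o)@x,(p-o)@y)
E
```

```text
bar len 42.08707918610116 theta -0.00995499719854688
knob -0.0010178640746979612 -58.050228149104996
flange -0.21425691070467812 -57.76024253812058
cap -0.08726216813368687 -21.839100177845378
head 0.11520646020468256 102.57657714912905
```

```bash
python3 -c "
from station import manip
print(manip.sign_off())"
```

```text
the job is handed in; nothing more can be done
None
```

I freed the tailstock, slid it about 55.5 mm until the barrel was against the brass face with the cap about half-way in, and locked it there. The job was handed in at about 13 s of the 38 s allowed.

- **Clamp:** I turned the knob out to about 1.23 rad to free the tailstock. I then turned it back until the twist rose to 1.4 N m with no further knob travel, which is the hard stop. In the last picture the bar is in line with the jig to within 0.01 rad.
- **Tailstock:** it measures about 72 mm along its travel, against the 73 mm target. That is within the roughly 2 mm camera calibration.
- **Cap:** it is pressed in about 4.5 mm. The force just before locking was 6 to 7 N, including rail friction, which fits half-way.
- **Barrel and bench:** the pictures show the barrel up against the brass face and the bystanders in view in place. The gripper was clear of everything.
- **Small disagreement:** my reading of the barrel's end came out about 2.4 mm short of where the face should be. The picture shows no gap and the force pattern fits contact, so I put it down to pixel reading at that shallow angle.

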